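# Serve a roll with the tongs in the games room

## Task

Pick up the kitchen tongs, close their jaws on the round bread roll on the board, and carry it over to the white plate. Finish while still holding it in the tongs, clear above the middle of the plate, without putting it down or letting go. Touch the roll only with the tongs, and leave the other breads and everything else on the counter where they are.

Things in the scene. Friction and masses are not known exactly. Their poses are not given: they have to be found in the camera images.
- tongs: Steel kitchen tongs, 250 mm long, about 110 g, lying flat and sprung open. Origin: on the centre line at the underside (z up), midway along the black rubber grip sleeves and near the centre of mass; x runs along the centre line to the jaws, y to the left arm. Sleeves: x -30 to 30, z 0 to 26 mm, 61 mm wide over both when open. Hinge pin (18 mm) at x -100, wire loop behind it to -130 mm.
- jaw_mid (a point): Midway between the tongs' jaws: 110 mm from the tongs' origin along their x, 13 mm above their underside. Jaws: flat upright plates, x 90 to 130 mm, z 0 to 26 mm of the tongs, 4 mm thick; open, 81 mm apart inside, 90 mm over the outsides.
- tongs_left: Left arm of the tongs, origin at the hinge pin; turns 0 (open) to 0.15 rad (closed), always as much as the right arm. Squeezing the sleeves by 1 mm closes the jaws by 2.1 mm: 52 mm over the sleeves = jaws about 63 mm apart; 45 mm over the sleeves = jaws 48 mm apart and parallel.
- tongs_right: Right arm of the tongs, mirror image of the left, origin at the hinge pin. The spring pushes back on each finger with about 0.6 N per mm of squeeze measured over the sleeves (5 N at 52 mm, 10 N at 45 mm) and opens the tongs again as the squeeze relaxes.
- round_roll: Round bread roll, brown crust, 48 mm diameter, 38 mm high, flat underside and domed top, upright sides from 6 to 24 mm height; about 35 g, firm. Stands on the board in any of its three places. Origin: centre of its underside.
- finger_roll: Long bread roll, same crust, 86 x 36 x 30 mm, long along its x axis, lying across the board. To be left alone. Origin: centre of its underside.
- ring_roll: Ring-shaped roll, same crust, 58 mm diameter with a 20 mm hole, 26 mm high, on the board. To be left alone. Origin: centre of its underside.
- board: Pale wooden bread board, fixed to the counter, 120 mm (its x) by 310 mm (its y) by 15 mm thick. The three breads stand on it in a row along its y, about 100 mm apart. Origin: centre of its underside, on the counter.
- plate: White round serving plate, fixed to the counter, 130 mm diameter, 14 mm high. Origin: centre of its underside.
- mug: White mug, 76 mm wide with a handle, 90 mm high, behind the board. Bystander. Origin: centre of its underside.
- shaker: Glass shaker with steel cap, 38 mm diameter, 85 mm high, behind the gap between board and plate. Bystander. Origin: centre of its underside.
- chalk: Cube of cue chalk, 22 mm, on the counter on the robot's side of the plate. Bystander. Origin: centre of its underside.
- dip_bowl: Small white bowl, 72 mm diameter, 36 mm high, behind the plate. Bystander. Origin: centre of its underside.
There are look-alikes about, which are no part of the job. Of the things that look like the plate, the largest one is meant.

How it is judged:
On the way, in this order (a step that is already met when the one before it is completed fails the run):
1. the tongs are lifted off the counter in the gripper, the round roll still on the board (height (world z) of tongs above 0.01 m and contact force between the fingers and tongs above 1 N and height (world z) of round_roll below 0.025 m), for 0.2 s.
2. the round roll is lifted off the board between the two jaws (contact force between each of tongs_left, tongs_right and round_roll above 0.5 N and height (world z) of round_roll above 0.035 m and contact force between round_roll and board below 0.05 N), for 0.2 s.
At the end, for the whole second after the job is handed in: Round roll squeezed between both jaws (over 0.5 N each), tongs held by the gripper (over 2 N) at least 30 mm above the counter, roll underside at least 45 mm above the counter, roll centre within 40 mm of the plate centre, touching neither plate nor fingers, at rest (contact force between each of tongs_left, tongs_right and round_roll above 0.5 N and height (world z) of round_roll above 0.045 m and horizontal distance between round_roll and plate below 0.04 m and contact force between each of round_roll, tongs and plate below 0.05 N and contact force between the fingers and round_roll below 0.1 N and contact force between the fingers and tongs above 2 N and height (world z) of tongs above 0.03 m and linear speed of round_roll below 0.03 m/s); the arm keeps its last pose, push and grip.
It fails at once if the robot itself touches the round roll (contact force between any of the fingers, the arm and round_roll above 0.3 N).
It fails at once if another bread or a bystander is moved by more than 30 mm (distance of any of finger_roll, ring_roll, mug, shaker, chalk, dip_bowl from where it was at the start of the episode above 0.03 m).
It also fails if it takes over 38 s, if anything falls off the work surface, if the arm or the gripper's body presses on something with over 40 N, if the wrist force passes 120 N, or if a joint passes its speed limit or range.

## Robot

A 7-joint arm with a two-finger parallel gripper is mounted at the origin on the work surface. World frame = base frame: x ahead of the robot, y to its left, z up, the work surface at z = 0. Lengths are in m, angles in rad, forces in N, time in s.
With the tool pointing down it reaches from about 0.4 to 0.85 m from the base axis. Payload 4.5 kg.
Tool frame: the origin (TCP) lies midway between the tips of the shut fingers; the grasp point (between the pads) lies 19 mm behind it; z points along the fingers, y is the line along which they close (so a half turn about z gives the same grasp; the last joint's range is limited). The gripper opens to 85 mm and grips with 20 to 120 N. Pads are 22 mm wide; open, the fingers measure 114 mm over their backs; the gripper's body (76 mm by 85 mm) begins 54 mm behind the grasp point. The pads swing forward as they close: fully open they stand 13 mm farther back than shut.
Start: joints at [1.175, 0.689, -0.195, 1.565, 0.157, 0.902, -0.215], TCP at [0.26, -0.568, 0.231] pointing down, gripper open.
Joint ranges: [-3.01, 3.01], [-0.46, 2.08], [-1.47, 1.51], [0.13, 2.56], [-1, 4.14], [0.04, 2.09], [-2.66, 2.66]. Speed limits (rad/s): [2.57, 2.57, 3.14, 3.14, 3.14, 3.14, 3.14].

## Interface

Orientations are given as a rotation vector (axis times angle).
In Python, from plant import env, jaws, imaging, order gives the robot as it stands. Calls block until the motion is done:
- env.move_ptp(position, orientation): joint-space move of the TCP to a pose.
- env.movel(position, frame=None, feed=0.15, threshold=None): straight line of the TCP; frame=None keeps the orientation; feed is the mean speed in m/s. With threshold (N) it stops when the force on the tool has changed by that much, and returns True; else False.
- env.movej(angles): joint-space move.
- jaws.move_gripper(opening, squeeze=None): finger opening in m; squeeze is the grip in N (None keeps the last); returns when the fingers have stopped.
- env.sleep(seconds).
- env.inverse_kinematics(position, orientation): joint angles nearest the present ones, or None.
- imaging.camera(name): name is "side" or "top"; returns (picture, depth): 420x560x3 uint8, red, green, blue; 420x560 float32, m along the optical axis (not along the pixel's ray), 0 where there is no reading.
- imaging.calibration(name): a dict with "fx", "fy", "cx", "cy" (pixels), "k1" (the pictures are not rectified: a ray, as slopes to the right and down, at radius r is drawn at 1 + k1 r^2 times it, then the intrinsics apply), "extrinsics" (4x4, takes a point from camera to world coordinates). Camera axes: x right, y down, z forward; pixel columns grow to the right and rows downward; lengths in m; the calibration is good to about 2 mm. A picture is of the moment at which its call begins. calibration takes no time and is no camera call.
A pose or a line that the arm cannot do raises env.Unreachable and nothing moves.
- order.finish_job(): hands the job in; it is judged then, once.
Trained networks look in the newest picture that a camera, given by its name, has taken for a name from the list of things; names that differ only in an ending like _2 or _b are one class to them, and where a whole thing is asked for, a point or a joint stands for the part that bears it (a point fixed in the world has none). Each returns a list of dicts, best first, with "confidence" (0 to 1); they miss things now and then, are a little off and sometimes report something else, mostly with a low value. They report only what shows in the picture. A call takes as long as a camera call. They do not tell look-alikes from the thing itself.
- imaging.outline_of(label, camera): "region" (420x560 bool, what is visible of it) and "box" ([left, top, right, bottom] as shares, 0 to 1, of the picture: columns of its width, rows of its height, round what is visible of it).
- imaging.pinpoint(label, camera): "position" ([column, row] as shares, 0 to 1, of the picture: columns of its width, rows of its height: a listed point, or the origin of a listed thing).
Readings, each from a call of its own:
- env.current_clock(): time.
- env.current_joint_positions(): joint angles.
- env.current_joint_velocities(): joint speeds.
- env.current_joint_torque(): joint torques, N m.
- env.current_eef_pos(): TCP position.
- env.current_ee_rot(): TCP orientation.
- env.current_contact_force(): force on the tool from outside, world axes, zero at the start.
- env.current_wrist_torque(): the same for the moment, N m.
- env.current_gripper_width(): finger opening in m.
- env.current_grasp_force(): force on a finger pad.
Only numpy, scipy, OpenCV 4.12 (cv2) and the standard library are available. Lean on these libraries where they do the work, as an engineer would, in place of code of your own. Each camera call takes 0.05 s, during which the arm holds its last target. There are 200 camera calls.

## Working session

There is one attempt and no reset: what is moved stays moved. The work goes in short steps, each a Python script; the robot and the scene stay as the last script left them, time stands still between calls to the robot, and variables do not carry over. Pictures are saved under pics/ and viewed, at most 10 in all, crops included, and the job is handed in when it is done.

```bash
mkdir -p pics; cat > h.py <<'E'
import numpy as np, cv2
from plant import env, jaws, imaging, order
def ray(cam,u,v):
    c=imaging.calibration(cam); d=np.array([(u-c["cx"])/c["fx"],(v-c["cy"])/c["fy"]]); s=d.copy()
    for _ in range(20): s=d/(1+c["k1"]*(s@s))
    return np.array([s[0],s[1],1.0]),np.array(c["extrinsics"])
def at_z(cam,u,v,z):
    r,T=ray(cam,u,v); w=T[:3,:3]@r; return T[:3,3]+w*(z-T[2,3])/w[2]
def at_d(cam,u,v,d):
    r,T=ray(cam,u,v); return T[:3,:3]@(r*d)+T[:3,3]
E
cat > a.py <<'E'
from h import *
P={}
for cam in("top","side"):
    p,d=imaging.camera(cam);P[cam]=(p,d); cv2.imwrite(f"pics/{cam}0.png",cv2.cvtColor(p,cv2.COLOR_RGB2BGR)); np.save(f"{cam}_d.npy",d)
    print(cam,np.round(imaging.calibration(cam)["extrinsics"],3).tolist())
    for n in["tongs","jaw_mid","round_roll","finger_roll","ring_roll","board","plate","mug","shaker","chalk","dip_bowl"]:
        for o in imaging.pinpoint(n,cam):
            u,v=o["position"][0]*560,o["position"][1]*420
            z={"round_roll":.015,"finger_roll":.015,"ring_roll":.015,"jaw_mid":.013}.get(n,0)
            print(n,round(o["confidence"],2),round(u),round(v),np.round(at_z(cam,u,v,z),3))
    for n in["plate","tongs"]:
        for o in imaging.outline_of(n,cam): print("outline",n,round(o["confidence"],2),np.round(np.array(o["box"])*[560,420,560,420]),o["region"].sum())
print(env.current_clock(),env.current_ee_rot())
E
python3 a.py
```

```text
top [[-0.03, -0.989, 0.145, 0.425], [-1.0, 0.029, -0.011, -0.021], [0.006, -0.146, -0.989, 0.984], [0.0, 0.0, 0.0, 1.0]]
tongs 0.64 261 138 [0.758 0.045 0.   ]
tongs 0.61 409 251 [ 0.446 -0.331  0.   ]
jaw_mid 0.57 428 211 [ 0.546 -0.384  0.013]
round_roll 0.54 251 195 [0.602 0.073 0.015]
finger_roll 0.65 210 193 [0.611 0.178 0.015]
ring_roll 0.86 175 199 [0.597 0.269 0.015]
ring_roll 0.29 322 280 [ 0.382 -0.102  0.015]
board 0.56 215 197 [0.604 0.167 0.   ]
plate 0.94 359 241 [ 0.477 -0.202  0.   ]
plate 0.9 319 189 [ 0.614 -0.105  0.   ]
plate 0.66 380 181 [ 0.633 -0.267  0.   ]
mug 0.78 185 150 [0.731 0.249 0.   ]
shaker 0.8 261 137 [0.761 0.044 0.   ]
shaker 0.62 187 153 [0.724 0.242 0.   ]
chalk 0.51 323 280 [ 0.38  -0.104  0.   ]
dip_bowl 0.59 323 130 [ 0.776 -0.121  0.   ]
outline plate 0.78 [297. 165. 348. 213.] 1922
outline plate 0.72 [344. 225. 377. 264.] 1067
outline plate 0.69 [363. 161. 398. 196.] 1035
outline tongs 0.83 [396. 200. 446. 300.] 934
outline tongs 0.57 [152. 125. 200. 163.] 1124
outline tongs 0.45 [153. 172. 274. 223.] 4313
side [[0.958, -0.141, 0.25, 0.381]
[... 385 characters left out ...]
   ]
plate 0.96 355 311 [ 0.634 -0.26   0.   ]
plate 0.93 314 260 [ 0.617 -0.11   0.   ]
plate 0.79 252 306 [ 0.474 -0.2    0.   ]
plate 0.39 305 175 [0.73  0.262 0.   ]
plate 0.32 187 369 [ 0.356 -0.299  0.   ]
mug 0.93 307 175 [0.735 0.258 0.   ]
shaker 0.58 342 213 [0.744 0.038 0.   ]
chalk 0.55 187 278 [ 0.375 -0.096 -0.   ]
dip_bowl 0.76 387 246 [ 0.776 -0.112 -0.   ]
dip_bowl 0.36 183 372 [ 0.35  -0.302  0.   ]
outline plate 0.88 [280. 234. 345. 277.] 2108
outline plate 0.79 [222. 283. 281. 325.] 1743
outline plate 0.69 [329. 291. 387. 331.] 1883
outline tongs 0.94 [163. 345. 350. 416.] 4327
outline tongs 0.58 [255. 176. 286. 194.] 461
1.4 [3.06926565e+00 6.70017591e-01 1.40207129e-05]
```

```bash
python3 - <<'E'
import cv2
a=cv2.imread("pics/top0.png");b=cv2.imread("pics/side0.png")
cv2.imwrite("pics/top0c.png",cv2.resize(a[110:310,140:460],None,fx=2.5,fy=2.5,interpolation=cv2.INTER_CUBIC))
E
```

```text
(no output)
```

View pics/top0c.png

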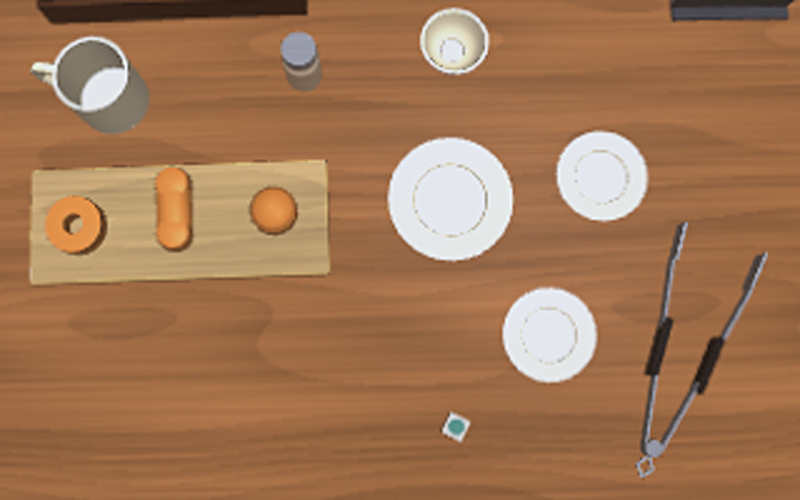

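View pics/side0.png

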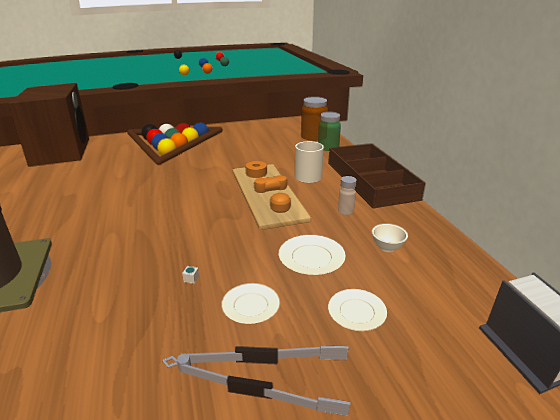

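Largest plate: the candidates in the top view are (319,189), 51 px wide; (359,241), 33 px; and (380,181), 35 px. The first is the meant one, at about (0.614,-0.107), and the enlarged crop confirms it. The round roll is the ball at top (251,195), at the plate end of the board. The tongs are at (409,251), heading about -27°. Next I refine the tongs and roll from the depth data.

```bash
cat > b.py <<'E'
from h import *
for cam in("top","side"):
    im=cv2.imread(f"pics/{cam}0.png").astype(int);d=np.load(f"{cam}_d.npy")
    vv,uu=np.nonzero(d>0); W=np.array([at_d(cam,u,v,d[v,u]) for u,v in zip(uu,vv) ] ) ; C=im[vv,uu]
    near=np.hypot(W[:,0]-.446,W[:,1]+.332)<.16
    dark=near&(C.max(1)<60)&(np.hypot(W[:,0]-.446,W[:,1]+.332)<.06)
    X=W[dark]; _,l,c=cv2.kmeans(X[:,:2].astype(np.float32),2,None,(3,50,1e-4),5,cv2.KMEANS_PP_CENTERS)
    print(cam,"sleeves",c.round(4).tolist(),"mid",c.mean(0).round(4),"n",len(X),"z",np.percentile(X[:,2],[5,50,95]).round(3))
    t=near&(np.ptp(C,1)<30)&(W[:,2]>.006)&(W[:,2]<.04);Y=W[t]; print("tongs n",len(Y))
    for h in(-24,-27,-30):
        a=np.radians(h);x=(Y[:,:2]-[.446,-.332])@[np.cos(a),np.sin(a)];y=(Y[:,:2]-[.446,-.332])@[-np.sin(a),np.cos(a)]
        j=x>85;j=x>.085
        print(h,"x",x.min().round(3),x.max().round(3),"jaws y",y[j].min().round(3),y[j].max().round(3),"hinge y",y[x<-.09].mean().round(4))
    for nm,(cx,cy),r,lo in(("roll",(.602,.075),.04,.022),("plate",(.614,-.107),.08,.008),("finger",(.61,.175),.06,.022)):
        m=(np.hypot(W[:,0]-cx,W[:,1]-cy)<r)&(W[:,2]>lo)&(W[:,2]<.06); Z=W[m]
        print(nm,m.sum(),"min",Z.min(0).round(3),"max",Z.max(0).round(3),"mid",((Z.min(0)+Z.max(0))/2).round(4))
E
python3 b.py
```

```text
Traceback (most recent call last):
  File "b.py", line 4, in <module>
    vv,uu=np.nonzero(d>0); W=np.array([at_d(cam,u,v,d[v,u]) for u,v in zip(uu,vv) ] ) ; C=im[vv,uu]
                                       ~~~~^^^^^^^^^^^^^^^^
  File "h.py", line 10, in at_d
    r,T=ray(cam,u,v); return T[:3,:3]@(r*d)+T[:3,3]
        ~~~^^^^^^^^^
  File "h.py", line 4, in ray
    c=imaging.calibration(cam); d=np.array([(u-c["cx"])/c["fx"],(v-c["cy"])/c["fy"]]); s=d.copy()
ValueError: time passes only in moves, steps and waits
```

```bash
cat > h.py <<'E'
import numpy as np, cv2
from plant import env, jaws, imaging, order
CAL={}
def ray(cam,u,v):
    if cam not in CAL: CAL[cam]=imaging.calibration(cam)
    c=CAL[cam]; d=np.stack([(np.asarray(u,float)-c["cx"])/c["fx"],(np.asarray(v,float)-c["cy"])/c["fy"]],-1); s=d.copy()
    for _ in range(20): s=d/(1+c["k1"]*(s**2).sum(-1,keepdims=True))
    return np.concatenate([s,np.ones(s.shape[:-1]+(1,))],-1),np.array(c["extrinsics"])
def at_z(cam,u,v,z):
    r,T=ray(cam,u,v); w=r@T[:3,:3].T; return T[:3,3]+w*((z-T[2,3])/w[...,2])[...,None]
def at_d(cam,u,v,d):
    r,T=ray(cam,u,v); return (r*np.asarray(d)[...,None])@T[:3,:3].T+T[:3,3]
def cloud(cam,im,d):
    vv,uu=np.nonzero(d>0); return at_d(cam,uu,vv,d[vv,uu]),im[vv,uu].astype(int)
def rv(h): h=np.radians(h)/2; return np.array([np.cos(h),np.sin(h),0])*np.pi
E
sed -i 's/vv,uu=np.nonzero.*/W,C=cloud(cam,im,d)/' b.py; python3 b.py
```

```text
top sleeves [[0.45159998536109924, -0.3086000084877014], [0.4348999857902527, -0.3589000105857849]] mid [ 0.4432 -0.3337] n 202 z [0.007 0.024 0.029]
tongs n 1171
-24 x -0.129 0.129 jaws y -0.048 0.122 hinge y -0.0049
-27 x -0.129 0.131 jaws y -0.042 0.128 hinge y -0.0103
-30 x -0.128 0.133 jaws y -0.038 0.132 hinge y -0.0041
roll 294 min [0.578 0.052 0.025] max [0.623 0.097 0.055] mid [0.6008 0.0744 0.0399]
plate 1211 min [ 0.55  -0.169  0.008] max [ 0.676 -0.042  0.018] mid [ 0.6131 -0.1052  0.0132]
finger 434 min [0.564 0.158 0.023] max [0.647 0.193 0.049] mid [0.6051 0.1756 0.0359]
side sleeves [[0.43059998750686646, -0.3619999885559082], [0.45489999651908875, -0.3154999911785126]] mid [ 0.4428 -0.3388] n 1182 z [0.004 0.02  0.027]
tongs n 4193
-24 x -0.128 0.129 jaws y -0.05 0.124 hinge y -0.0091
-27 x -0.127 0.131 jaws y -0.044 0.129 hinge y -0.0143
-30 x -0.126 0.133 jaws y -0.039 0.134 hinge y -0.0182
roll 331 min [0.577 0.047 0.022] max [0.624 0.088 0.055] mid [0.6009 0.0675 0.0384]
plate 1342 min [ 0.549 -0.172  0.008] max [ 0.676 -0.042  0.017] mid [ 0.6127 -0.1068  0.0125]
finger 414 min [0.563 0.152 0.022] max [0.646 0.191 0.047] mid [0.6045 0.1714 0.0344]
```

```bash
cat > c.py <<'E'
from h import *
from scipy.optimize import minimize
from scipy.spatial import cKDTree
s=np.linspace(0,1,60)[:,None]; seg=lambda a,b:np.array(a)+s*(np.array(b)-np.array(a))
M=np.vstack([seg((-.1,g*.004),(0.0,g*.0255)) for g in(1,-1)]+[seg((0,g*.0255),(.09,g*.043)) for g in(1,-1)]+[seg((.09,g*.043),(.13,g*.043)) for g in(1,-1)]+[seg((-.13,0),(-.1,0))])
for cam in("top","side"):
    im=cv2.imread(f"pics/{cam}0.png");d=np.load(f"{cam}_d.npy");W,C=cloud(cam,im,d)
    Y=W[(np.ptp(C,1)<30)&(W[:,2]>.012)&(W[:,2]<.04)&(np.hypot(W[:,0]-.446,W[:,1]+.332)<.15)&(np.hypot(W[:,0]-.477,W[:,1]+.202)>.055)&(np.hypot(W[:,0]-.633,W[:,1]+.265)>.06)][:,:2]
    def f(p):
        c,n=np.cos(p[2]),np.sin(p[2]);D=cKDTree(M@np.array([[c,n],[-n,c]])+p[:2])
        return np.minimum(D.query(Y)[0],.015).mean()
    r=minimize(f,[.445,-.334,np.radians(-26)],method="Nelder-Mead",options=dict(initial_simplex=[[.445,-.334,-.45],[.455,-.334,-.45],[.445,-.324,-.45],[.445,-.334,-.35]]))
    print(cam,len(Y),r.x[:2].round(4),np.degrees(r.x[2]).round(1),r.fun.round(4))
h,t=at_z("top",[401.6,429.2],[289.6,206.4],.024);print(h,t,np.degrees(np.arctan2(*(t-h)[[1,0]])),h+(t-h)*100/230)
E
python3 c.py
```

```text
top 566 [ 0.4372 -0.3319] -22.9 0.0021
side 2710 [ 0.4383 -0.3357] -22.9 0.002
[ 0.35136036 -0.29795094  0.024     ] [ 0.55769229 -0.38401389  0.024     ] -22.64146679882947 [ 0.4410699  -0.33536961  0.024     ]
```

```bash
python3 - <<'E'
from h import *
o=np.array([.443,-.336]); R=rv(-22.9)
jaws.move_gripper(.085,20)
env.move_ptp([*o,.10],R)
print(env.current_clock(),env.current_eef_pos(),env.current_ee_rot(),env.current_gripper_width(),env.inverse_kinematics([.49,.075,.03],rv(0)))
print(env.movel([*o,.0],feed=.12,threshold=8))
print(env.current_eef_pos(),env.current_contact_force())
jaws.move_gripper(.054,20)
print(env.current_clock(),env.current_gripper_width(),env.current_grasp_force(),env.current_contact_force())
env.movel([*o,.10],feed=.12)
print(env.current_clock(),env.current_gripper_width(),env.current_grasp_force(),env.current_contact_force())
p,d=imaging.camera("side");cv2.imwrite("pics/s1.png",cv2.cvtColor(p,cv2.COLOR_RGB2BGR));np.save("s1.npy",d)
p,d=imaging.camera("top");cv2.imwrite("pics/t1.png",cv2.cvtColor(p,cv2.COLOR_RGB2BGR));np.save("t1.npy",d)
for cam in("top","side"):
  for n in("jaw_mid","tongs"):
    for q in imaging.pinpoint(n,cam)[:1]:
        u,v=np.array(q["position"])*[560,420];print(cam,n,q["confidence"],u,v,at_z(cam,u,v,.10 if n=="tongs" else .113))
E
```

```text
2.8417 [ 0.44273544 -0.33749628  0.10038281] [ 3.07746909e+00 -6.24788345e-01  1.15534534e-03] 0.08486968059546622 [-0.26902573  0.88741749  0.03981396  2.09010833 -0.18643068  0.16730159
 -1.6307885 ]
False
[ 0.4433839  -0.33647182  0.00059709] [-0.56399645  0.11590531  0.05648198]
4.2417 0.05429423139967833 4.9368468672037125 [-0.21087978 -0.13257803  6.38683873]
5.225 0.05386399289183123 3.914591297507286 [ 0.79373569  0.35092625 -1.37007422]
top jaw_mid 0.6 439.6 207.98399999999998 [ 0.54088972 -0.37488804  0.113     ]
top tongs 0.9 421.12 253.596 [ 0.43733028 -0.32726723  0.1       ]
side jaw_mid 0.61 340.704 325.71 [ 0.54562565 -0.37964607  0.113     ]
side tongs 0.85 251.72 326.718 [ 0.44495297 -0.33846689  0.1       ]
```

View pics/s1.png

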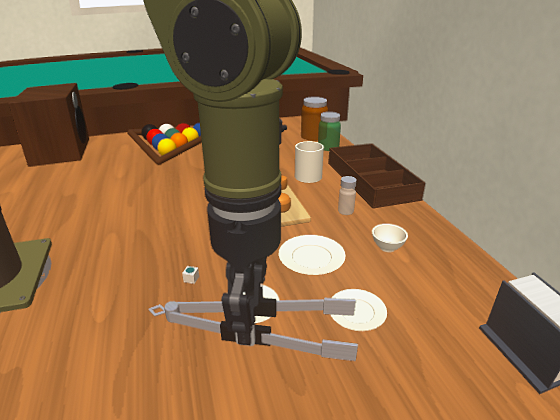

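The tongs are held level in the gripper, jaws at about (340,325) in the side view. Next I measure where the jaws sit relative to the TCP.

```bash
python3 - <<'E'
from h import *
a=np.radians(-22.9);ex=np.array([np.cos(a),np.sin(a)]);ey=np.array([-ex[1],ex[0]])
for cam,f in(("top","t1"),("side","s1")):
    W,C=cloud(cam,cv2.imread(f"pics/{f}.png"),np.load(f+".npy"))
    q=W[:,:2]-[.443,-.3365];x=q@ex;y=q@ey;z=W[:,2]
    m=(abs(y)<.07)&(x>.05)&(x<.16)&(z>.06)&(z<.16)
    print(cam,"tip x",np.percentile(x[m],[99,100]).round(4))
    for g in(1,-1):
        for lo,hi in((.05,.085),(.09,.13)):
            k=m&(y*g>0)&(x>lo)&(x<hi); print(g,lo,k.sum(),"y",np.percentile(y[k],[2,50,98]).round(4),"z",np.percentile(z[k],[2,50,98]).round(4))
    k=(abs(y)<.03)&(x<-.07)&(x>-.14)&(z>.06)&(z<.16); print("hinge",x[k].min().round(4),y[k].mean().round(4),np.percentile(z[k],[2,50,98]).round(4))
E
```

```text
top tip x [0.127 0.128]
1 0.05 53 y [0.0296 0.033  0.0359] z [0.1043 0.1162 0.1209]
1 0.09 71 y [0.0321 0.0356 0.0376] z [0.1003 0.118  0.1268]
-1 0.05 27 y [-0.0364 -0.035  -0.0322] z [0.1021 0.1153 0.1211]
-1 0.09 77 y [-0.0365 -0.0339 -0.0322] z [0.1007 0.1194 0.1275]
hinge -0.1311 0.0031 [0.1049 0.1164 0.1245]
side tip x [0.1283 0.1298]
1 0.05 300 y [0.0287 0.0316 0.0356] z [0.1045 0.1136 0.1211]
1 0.09 523 y [0.0312 0.0327 0.0351] z [0.1    0.1143 0.1258]
-1 0.05 337 y [-0.0377 -0.0347 -0.0313] z [0.1043 0.1136 0.1207]
-1 0.09 616 y [-0.0397 -0.0379 -0.0347] z [0.0999 0.1147 0.1258]
hinge -0.13 -0.0005 [0.1035 0.1139 0.1224]
```

```bash
python3 - <<'E'
from h import *
env.movel([.492,.074,.13],rv(0),feed=.15)
env.movel([.492,.074,.075],feed=.1)
print(env.current_clock(),env.current_eef_pos(),env.current_ee_rot(),env.current_gripper_width(),env.current_grasp_force(),env.current_contact_force())
for cam in("top","side"):
    p,d=imaging.camera(cam);cv2.imwrite(f"pics/{cam}2.png",cv2.cvtColor(p,cv2.COLOR_RGB2BGR))
    W,C=cloud(cam,p,d);q=W-[.492,.074,0];x,y,z=q.T
    m=(abs(y)<.06)&(x>.09)&(x<.14)&(z>.07)&(z<.12)
    for g in(1,-1):
        k=m&(y*g>0);print(cam,g,k.sum(),"y",np.percentile(W[k,1],[2,50,98]).round(4),"x",W[k,0].max().round(4),"z",np.percentile(z[k],[2,98]).round(4))
    k=(np.hypot(x-.109,y)<.034)&(z>.021)&(z<.06);print("roll",k.sum(),W[k].min(0).round(4),W[k].max(0).round(4))
a=cv2.imread("pics/top2.png")[120:270,140:360];b=cv2.imread("pics/side2.png")[130:280,180:400]
cv2.imwrite("pics/j2.png",cv2.resize(np.hstack([a,b]),None,fx=1.8,fy=1.8))
E
```

```text
9.1333 [0.49220494 0.07391931 0.07518169] [ 3.14154853e+00 -3.44270653e-04  4.85652177e-04] 0.05395659728629686 3.917078822851181 [-0.19639515  0.54927771 -0.84836437]
top 1 34 y [0.1059 0.1068 0.1103] x 0.6212 z [0.0777 0.1026]
top -1 34 y [0.0348 0.0367 0.0386] x 0.6194 z [0.0875 0.1027]
roll 123 [0.5814 0.0517 0.0255] [0.6236 0.0907 0.0538]
side 1 184 y [0.1022 0.1055 0.1084] x 0.6217 z [0.0759 0.1013]
side -1 201 y [0.0321 0.0351 0.0379] x 0.6199 z [0.0764 0.1014]
roll 328 [0.5779 0.0483 0.0212] [0.6245 0.087  0.0539]
```

View pics/j2.png

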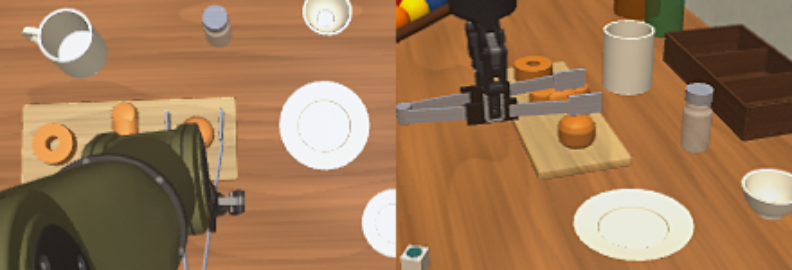

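In the top half the jaws are on both sides of the roll, and in the side half they are above it. The measured offset is about 2 mm in y, so I correct that, lower, squeeze and lift.

```bash
python3 - <<'E'
from h import *
def st(t): print(t,round(env.current_clock(),2),env.current_eef_pos().round(4) if hasattr(env.current_eef_pos(),'round') else env.current_eef_pos(),env.current_gripper_width(),env.current_grasp_force(),env.current_contact_force())
env.movel([.492,.0762,.075],feed=.05)
hit=env.movel([.492,.0762,.022],feed=.06,threshold=4); st(hit)
if not hit:
    jaws.move_gripper(.038,25); st("grip")
    if env.current_gripper_width()>.042:
        env.movel([.492,.0762,.06],feed=.06); env.sleep(.3); st("lift")
for cam in("side","top"):
    p,d=imaging.camera(cam);cv2.imwrite(f"pics/{cam}3.png",cv2.cvtColor(p,cv2.COLOR_RGB2BGR))
cv2.imwrite("pics/s3.png",cv2.resize(cv2.imread("pics/side3.png")[130:280,180:400],None,fx=2.5,fy=2.5))
E
```

```text
False 10.52 [0.4922 0.0762 0.0222] 0.053757887317316504 3.9170169085264206 [ 1.03250603  0.36254985 -1.37679229]
grip 10.75 [0.4923 0.0762 0.0223] 0.04410204079209516 28.828605115413666 [ 0.6835057   0.02848478 -0.04261452]
lift 11.83 [0.4918 0.0761 0.0597] 0.04416182425595867 28.78056675195694 [-0.03156948 -0.6233521  -2.0626215 ]
```

View pics/s3.png

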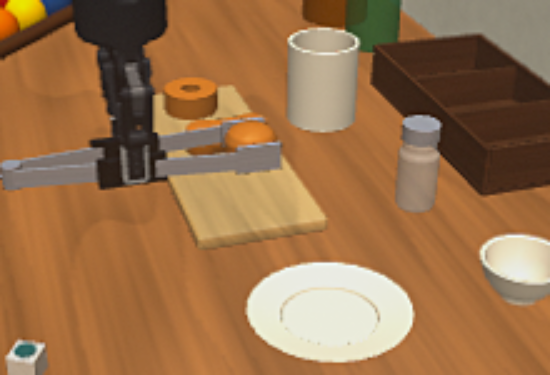

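The roll sits between the jaws, at about (250,140) in the crop, and is off the board. Now I carry it to the plate.

```bash
python3 - <<'E'
from h import *
env.movel([.492,.0762,.11],feed=.1)
env.movel([.504,-.104,.11],feed=.1); env.sleep(.5)
print(env.current_clock(),env.current_eef_pos(),env.current_gripper_width(),env.current_grasp_force())
for cam in("top","side"):
    p,d=imaging.camera(cam);cv2.imwrite(f"pics/{cam}4.png",cv2.cvtColor(p,cv2.COLOR_RGB2BGR))
    W,C=cloud(cam,p,d); k=(np.hypot(W[:,0]-.613,W[:,1]+.105)<.05)&(W[:,2]>.08)&(W[:,2]<.17)&(np.ptp(C,1)>70); print(cam,k.sum(),W[k].min(0).round(3),W[k].max(0).round(3))
E
```

```text
15.0417 [ 0.50398736 -0.10400767  0.10999456] 0.04412854881407424 28.782004415988922
top 59 [ 0.602 -0.118  0.127] [ 0.635 -0.083  0.138]
side 303 [ 0.59  -0.136  0.112] [ 0.636 -0.093  0.141]
```

View pics/side4.png

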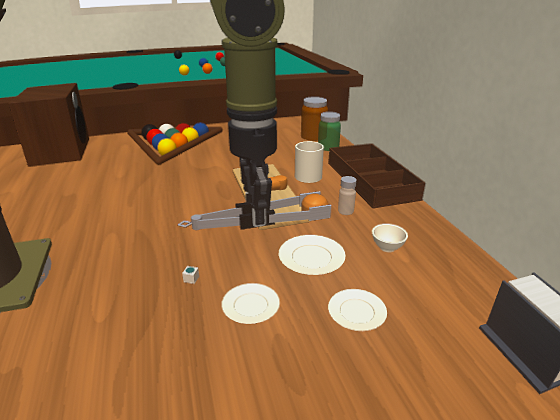

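The side view shows the roll in the jaws at about (315,201). Its measured centre is about (0.613,-0.106) at z ≈ 0.10, above the middle of the large plate, and the other things look unmoved. I hand the job in.

```bash
python3 -c "
from plant import order
print(order.finish_job())"
```

```text
the job is handed in; nothing more can be done
None
```

I handed the job in at about 15 s on the clock, with the round roll still held in the tongs, about 10 cm above the middle of the largest plate; no verdict came back.

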